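Fetch the blade cassette out of the safety tube

ROBOT

A 7-joint arm with a two-finger parallel gripper is mounted at the origin on the work surface. World frame = base frame: x ahead of the robot, y to its left, z up, the work surface at z = 0. Lengths are in m, angles in rad, forces in N, time in s.
With the tool pointing down it reaches from about 0.4 to 0.9 m from the base axis. Payload 5.6 kg.
Tool frame: the origin (TCP) lies midway between the tips of the shut fingers; the grasp point (between the pads) lies 19 mm behind it; y points along the fingers, z is the direction in which the jaws open and shut, and the axes are right-handed (so a half turn about y gives the same grasp; the last joint's range is limited). The gripper opens to 92 mm and grips with 3 to 60 N. Pads are 20 mm wide; open, the fingers measure 128 mm over their backs; the gripper's body (75 mm by 189 mm) begins 69 mm behind the grasp point.
Start: joints at [1.238, 0.468, -0.012, 1.603, 0.006, 1.071, -0.056], TCP at [0.186, -0.623, 0.215] pointing down, gripper open.
Joint ranges: [-2.53, 2.53], [-0.31, 2.02], [-1.57, 1.55], [0.28, 2.44], [-1.29, 4.43], [0.15, 1.84], [-2.92, 2.92]. Speed limits (rad/s): [2.57, 2.57, 3.14, 3.14, 3.14, 3.14, 3.14].

INTERFACE

Orientations are given as a 3x3 rotation matrix whose columns are the frame's x, y, z axes.
In Python, from station import env, effector, solver, viewer, workorder, search_frame, tip_of gives the robot as it stands. Calls block until the motion is done:
- env.reach(position, orientation): joint-space move of the TCP to a pose.
- env.movel(position, frame=None, rate=0.15): straight line of the TCP; frame=None keeps the orientation; rate is the mean speed in m/s.
- env.goto_joints(angles): joint-space move.
- effector.release() and effector.grasp(squeeze=None): open the fingers fully, or close them until they stop; squeeze is the grip in N (None keeps the last).
- env.pause(seconds).
- solver.inverse_kinematics(position, orientation): joint angles nearest the present ones, or None.
- env.sense(): the state.
- viewer.read_camera(name): name is "scene" or "top"; returns (picture, depth): 480x640x3 uint8, red, green, blue; 480x640 float32, m along the optical axis (not along the pixel's ray), 0 where there is no reading.
- viewer.camera_info(name): a dict with "intrinsics" (3x3 intrinsics, pixels), "dist_coeffs" ([k1, k2, p1, p2, k3] as OpenCV has them; the pictures are not rectified), "eye" and "rotation" of the camera in the world. Camera axes: x right, y up, looking along -z (the intrinsics and any distortion apply to the point x, -y, -z); pixel columns grow to the right and rows downward; lengths in m; the calibration is good to about 2 mm. A picture is of the moment at which its call begins. camera_info takes no time and is no camera call.
A pose or a line that the arm cannot do raises env.PlanningError and nothing moves.
- workorder.finish_job(): hands the job in, once; it reports no verdict.
Trained networks look in the newest picture that a camera, given by its name, has taken for a name from the list of things; names that differ only in an ending like _2 or _b are one class to them, and where a whole thing is asked for, a point or a joint stands for the part that bears it (a point fixed in the world has none). Each returns a list of dicts, best first, with "score" (0 to 1); they miss things now and then, are a little off and sometimes report something else, mostly with a low value. They report only what shows in the picture. A call takes as long as a camera call. They do not tell look-alikes from the thing itself.
- search_frame(camera, name): "at" ([x, y, z] in m, in world coordinates, good to about 4 mm: the middle of the surface that is visible of it).
- tip_of(camera, name): "at" ([x, y, z] in m, in world coordinates, good to about 4 mm: a listed point, or the origin of a listed thing).
The state is a dict: "t": time; "joint_positions": joint angles; "joint_velocities": joint speeds; "tau": joint torques, N m; "ee_pos": TCP position; "tcp_rot": TCP orientation; "wrist_force": force on the tool from outside, world axes, zero at the start; "moment": the same for the moment, N m; "gripper_width": finger opening in m.
Only numpy, scipy, OpenCV 4.12 (cv2) and the standard library are available. Lean on these libraries where they do the work, as an engineer would, in place of code of your own. Each camera call takes 0.05 s, during which the arm holds its last target.

TASK

Take the key picker from its fork rack, reach down the clear safety tube and lock it into the lid of the blade cassette at the bottom: feel for the slot, which is seldom in the middle of the lid, push the cross bar in gently against the spring until the collar meets the lid, and give it a quarter turn while it is pressed. Draw the cassette up out of the tube with the picker, lower it gently fully home in the square socket of the wooden block, and let go, leaving the picker standing upright, still locked in the cassette. Use the picker alone on the cassette, never force anything, and leave everything else on the table where it is.

Things in the scene. Friction and masses are not known exactly. Their poses are not given: they have to be found in the camera images.
- picker_grip (a point): Key picker, a loose 110 g tool hanging upright in the fork rack: wooden handle 26 (its x) x 16 (its y) x 50 mm tall, on an 8 mm steel shaft; z up along the shaft. This point is inside the handle on the shaft's axis, 30 mm above the handle's lower end, 20 mm below its top, 150 mm above the tip. Grip across y, from above.
- picker_tip (a point): Lowest point of the picker, on its axis. Upwards from here: square-edged cross bar 22 mm (x) by 8 mm (y), 11 mm high; shaft; collar disc 28 mm across, 4 mm thick, its underside 19 mm up; handle from 120 mm up. The bar's length lies along x, like the handle's.
- rack_fork (a point): Fixed plywood rack: centre of the fork's top face, 145 mm above the table, where the handle's end rests. Slot 13 mm wide, open towards the rack's own -x, 20 mm from here; a post stands 39 mm away at +x. Rims 4 mm high around the handle, 2 to 3 mm play: lift the picker 10 mm, then draw it 55 mm or more along -x before raising it.
- tube_mouth (a point): Fixed clear square tube on a 110 mm square plywood foot: centre of its open mouth, 140 mm above the table. Inside 45 x 45 mm, sides along its x and y, walls 4 mm; its inner floor is 128 mm below the mouth.
- cassette_lid (a point): Centre of the blade cassette's lid, top face, 46 mm above its underside. Its 6 mm thick key plate has a slot 27 mm (x) by 11 mm (y) that may sit up to 5 mm off this point along y, held stiffly: unmeasured, find it by feel. A plate right under it springs back: 5 N when the tip is 6 mm below the lid's top, +0.2 N/mm. The bar turns only at 17 to 19 mm; at 19 mm the collar stops it.
- cassette_center (a point): Centre of the same cassette, 23 mm above its underside: a loose square metal canister 40 x 40 x 46 mm, 220 to 340 g, standing on the tube's floor with some 2.5 mm play all round. Turned a quarter either way, the bar is caught under the lid and the spring clamps it there, the tip 17 mm below the lid's top, so the cassette hangs stiffly on the picker.
- dock_seat (a point): Fixed wooden block 150 x 90 x 30 mm with two sockets 18 mm deep. This point: centre of the floor of the square socket (45 x 45 mm, sides along x and y, 4 mm chamfer at the rim), 12 mm above the table. The other socket, 69 mm away along +x, is round and holds a glue stick 88 mm tall. The cassette fits the square one in any quarter turn.
There are look-alikes about, which are no part of the job. Of the things that look like the part that bears dock_seat, the larger one is meant.

How it is judged:
By the outcome, as a careful person would: the job done as asked, in the order asked, and still so for the second after the job is handed in, with the robot touching nothing.
It also fails if it takes over 72 s, if anything falls off the work surface, if the arm or the gripper's body presses on something with over 40 N, if the wrist force passes 120 N, or if a joint passes its speed limit or range.

## Working session

There is one attempt and no reset: what is moved stays moved. The work goes in short steps, each a Python script; the robot and the scene stay as the last script left them, time stands still between calls to the robot, and variables do not carry over. Pictures are saved under pics/ and viewed, and the job is handed in when it is done.

```bash
ls; mkdir -p pics
python3 - <<'E'
from station import env, effector, solver, viewer, workorder, search_frame, tip_of
import cv2, numpy as np
s=env.sense(); print(s)
for c in("scene","top"):
    p,d=viewer.read_camera(c); cv2.imwrite(f"pics/{c}0.png",p[:,:,::-1]); np.savez(f"pics/{c}0.npz",p=p,d=d)
    print(c,viewer.camera_info(c))
    for n in["picker_grip","picker_tip","rack_fork","tube_mouth","cassette_lid","cassette_center","dock_seat"]:
        for r in tip_of(c,n)[:4]: print(c,n,np.round(r["at"],4),round(r["score"],2))
print(env.sense()["t"])
E
```

```text
pics
{'t': 0.0, 'joint_positions': array([ 1.23798587,  0.46837152, -0.01162305,  1.60356899,  0.00604015,
        1.07141845, -0.05629254]), 'joint_velocities': array([-0.00048205, -0.00069734,  0.00040686,  0.00134185,  0.00053982,
        0.00098326,  0.00138484]), 'tau': array([ 5.89694446e-04, -5.20563126e+01, -1.21301584e-02, -2.43742186e+01,
       -5.66300028e-02,  1.73723779e-02,  1.39947128e-04]), 'ee_pos': array([ 0.18552457, -0.62237464,  0.21366666]), 'tcp_rot': array([[-9.58303579e-01, -6.34934757e-04,  2.85751372e-01],
       [-2.85752039e-01,  1.61173433e-03, -9.58302235e-01],
       [ 1.47904100e-04, -9.99998500e-01, -1.72596468e-03]]), 'wrist_force': array([ 0.49462095, -0.11426665,  0.45559646]), 'moment': array([ 0.00246146, -0.05426232,  0.02713082]), 'gripper_width': 0.09196379345253133}
scene {'intrinsics': array([[468.29414178,   0.        , 323.42090572],
       [  0.        , 468.29414178, 231.42050546],
       [  0.        ,   0.        ,   1.        ]]), 'dist_coeffs': array([-0.07919472,  0.        ,  0.        ,  0.        ,  0.        ]), 'eye': array([
[... 809 characters left out ...]
  0.        ,   1.        ]]), 'dist_coeffs': array([-0.11125815,  0.        ,  0.        ,  0.        ,  0.        ]), 'eye': array([ 0.30784746, -0.00913391,  1.02274423]), 'rotation': array([[ 0.01946289,  0.98462526, -0.17359231],
       [-0.99975328,  0.01730741, -0.01392209],
       [-0.0107036 ,  0.17382045,  0.98471919]])}
top picker_grip [ 0.5435 -0.2667  0.1737] 0.76
top picker_tip [ 0.5463 -0.2632  0.0254] 0.82
top rack_fork [ 0.5446 -0.2649  0.1395] 0.72
top tube_mouth [0.5091 0.2674 0.1414] 0.73
top cassette_lid [0.5079 0.2657 0.0548] 0.68
top cassette_center [0.5105 0.2713 0.033 ] 0.67
top dock_seat [ 0.3112 -0.1013  0.01  ] 0.79
top dock_seat [ 0.4854 -0.0326  0.0142] 0.62
0.8
```

View pics/scene0.png

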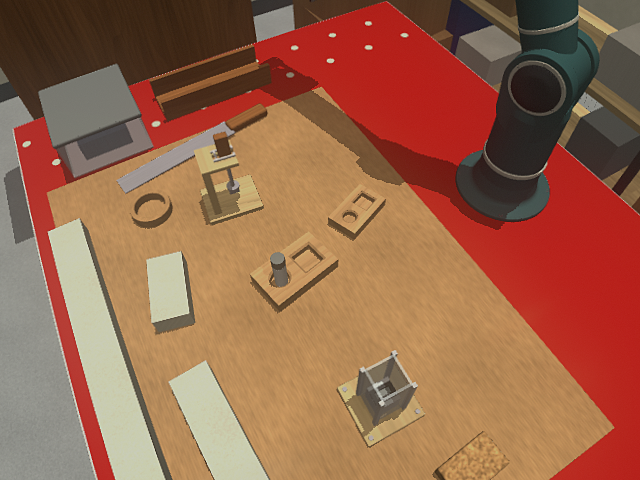

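View pics/top0.png

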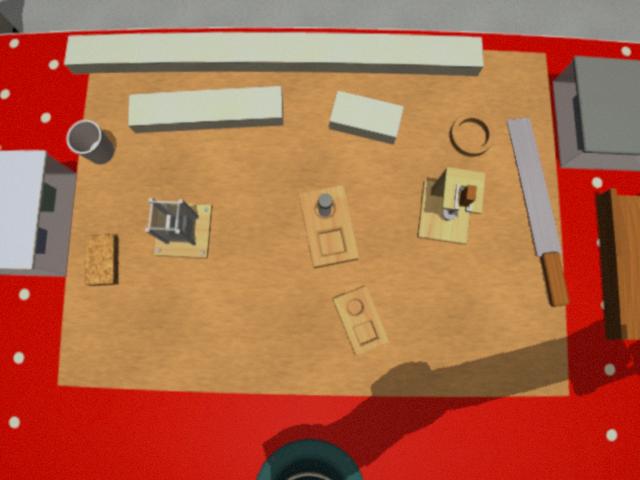

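The scene view shows the picker in the rack near (222,145), the larger dock with its glue stick near (295,268) and the tube near (380,395). The smaller look-alike block is at (357,210). The top view shows the same things at (465,200), (330,225), (180,225) and (360,320). Next I enlarge crops to measure the yaw angles.

```bash
cat > h.py <<'E'
import numpy as np, cv2
from station import viewer
CI={c:viewer.camera_info(c) for c in("scene","top")}
D=np.diag([1,-1,-1.])
def proj(c,P):
    i=CI[c]; R=(i["rotation"]@D).T
    return cv2.projectPoints(np.atleast_2d(np.asarray(P,float)),cv2.Rodrigues(R)[0],-R@i["eye"],i["intrinsics"],i["dist_coeffs"])[0][:,0]
def rays(c,uv):
    i=CI[c]; n=cv2.undistortPoints(np.asarray(uv,float).reshape(-1,1,2),i["intrinsics"],i["dist_coeffs"])[:,0]
    return i["eye"],np.c_[n,np.ones(len(n))]@(i["rotation"]@D).T
def onz(c,uv,z):
    e,r=rays(c,uv); return e+r*((z-e[2])/r[:,2])[:,None]
def cloud(c,d):
    v,u=np.mgrid[0:480,0:640]; e,r=rays(c,np.c_[u.ravel(),v.ravel()]); return (e+r*d.reshape(-1,1)).reshape(480,640,3)
E
python3 - <<'E'
import cv2
s=cv2.imread("pics/scene0.png");t=cv2.imread("pics/top0.png")
def crop(im,u,v,w,h,f,n): cv2.imwrite(n,cv2.resize(im[v:v+h,u:u+w],None,fx=f,fy=f,interpolation=cv2.INTER_CUBIC))
import numpy as np
def g(im,u,v): return cv2.resize(im[v:v+75,u:u+100],(400,300),interpolation=cv2.INTER_CUBIC)
cv2.imwrite("pics/crA.png",np.vstack([np.hstack([g(s,180,130),g(s,335,340)]),np.hstack([g(t,410,160),g(t,130,190)])]))
cv2.imwrite("pics/crB.png",np.vstack([np.hstack([g(s,245,228),g(t,285,195)])]))
E
python3 - <<'E'
import numpy as np,cv2
from h import *
for c in("scene","top"):
    z=np.load(f"pics/{c}0.npz"); X=cloud(c,z["d"]); 
    def rep(n,lo,hi,cen,r):
        m=(X[...,2]>lo)&(X[...,2]<hi)&(np.abs(X[...,0]-cen[0])<r)&(np.abs(X[...,1]-cen[1])<r)
        P=X[m]; 
        if len(P)<10: print(c,n,len(P));return
        (cx,cy),(w,h),a=cv2.minAreaRect(P[:,:2].astype(np.float32)*1000)
        print(c,n,len(P),"z med",round(np.median(P[:,2]),4),"rect",round(cx,1),round(cy,1),round(w,1),round(h,1),round(a,1))
    rep("docktop",.025,.036,(.50,-.03),.11)
    rep("docktop_all",.024,.04,(.52,-.03),.11)
    rep("handle top",.185,.21,(.545,-.265),.03)
    rep("fork",.138,.153,(.56,-.265),.06)
    rep("rackfoot",.006,.02,(.55,-.265),.12)
    rep("tubefoot",.006,.02,(.508,.268),.09)
    rep("tubemouth",.132,.15,(.508,.268),.05)
    rep("lid",.05,.062,(.508,.268),.04)
E
```

```text
scene docktop 2324 z med 0.03 rect 487.3 -33.3 216.6 93.7 12.4
scene docktop_all 2357 z med 0.03 rect 518.8 -26.4 152.0 93.7 12.2
scene handle top 128 z med 0.194 rect 544.7 -262.8 21.8 26.2 82.4
scene fork 868 z med 0.1457 rect 563.3 -264.6 74.0 76.1 82.0
scene rackfoot 1626 z med 0.0123 rect 554.1 -266.0 233.3 225.0 88.8
scene tubefoot 2144 z med 0.0124 rect 503.6 271.9 171.1 172.0 88.3
scene tubemouth 648 z med 0.1399 rect 509.8 268.6 63.4 62.8 88.4
scene lid 419 z med 0.0571 rect 509.1 270.0 60.7 63.0 87.1
top docktop 2498 z med 0.0289 rect 486.6 -33.4 218.5 92.7 13.5
top docktop_all 2549 z med 0.0289 rect 518.9 -25.7 150.8 90.2 12.3
top handle top 156 z med 0.1937 rect 545.7 -263.4 15.6 27.2 82.3
top fork 1348 z med 0.1443 rect 564.3 -265.1 71.6 78.2 82.0
top rackfoot 1862 z med 0.0108 rect 533.2 -274.0 236.8 209.5 65.3
top tubefoot 1403 z med 0.0114 rect 519.6 270.6 152.3 166.2 0.6
top tubemouth 400 z med 0.1386 rect 509.1 269.8 63.6 62.7 88.2
top lid 260 z med 0.0568 rect 508.7 268.7 60.8 62.2 87.9
```

View pics/crA.png

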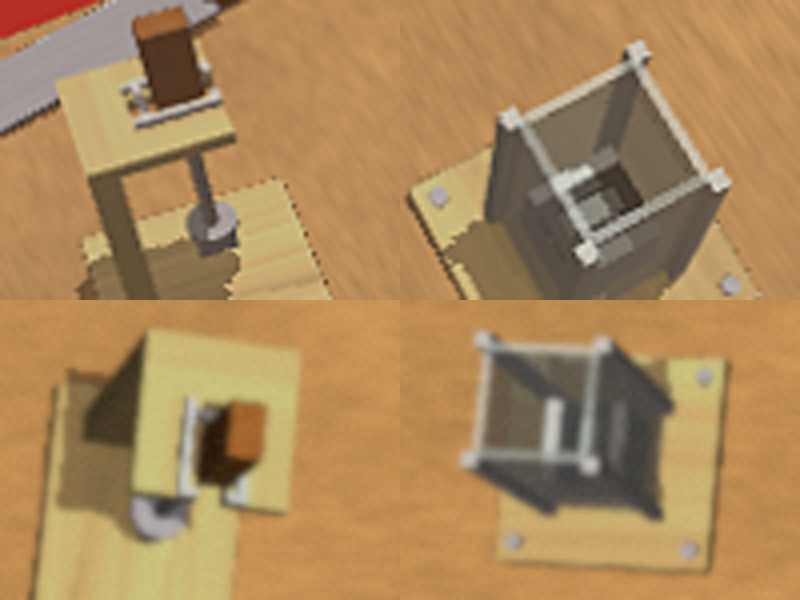

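View pics/crB.png

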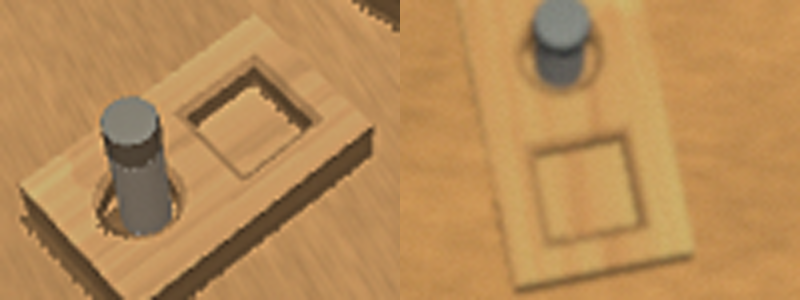

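Run:
```python
import numpy as np,cv2
from h import *
s=cv2.imread("pics/scene0.png");t=cv2.imread("pics/top0.png")
def g(im,u,v,w=50,h=50,f=8,c="scene",ov=True):
    o=cv2.resize(im[v:v+h,u:u+w],None,fx=f,fy=f,interpolation=cv2.INTER_CUBIC)
    p=o.copy(); a=np.radians(-1.8);R=np.array([[np.cos(a),-np.sin(a)],[np.sin(a),np.cos(a)]])
    for z,hs,col in((.14,22.5,(0,255,0)),(.14,26.5,(255,255,0)),(.058,20,(0,0,255)),(.012,22.5,(255,0,0))):
        q=np.array([[-1,-1],[1,-1],[1,1],[-1,1]])*hs/1000@R.T+[.5095,.2690]
        uv=(proj(c,np.c_[q,np.full(4,z)])-[u,v]+.5)*f
        cv2.polylines(p,[uv.astype(int)],True,col,1)
    return np.hstack([o,p])
cv2.imwrite("pics/tubeS.png",g(s,355,348,w=66,h=75,f=6))
cv2.imwrite("pics/tubeT.png",g(t,143,192,w=66,h=60,f=6,c="top"))
```

```text
(no output)
```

View pics/tubeS.png

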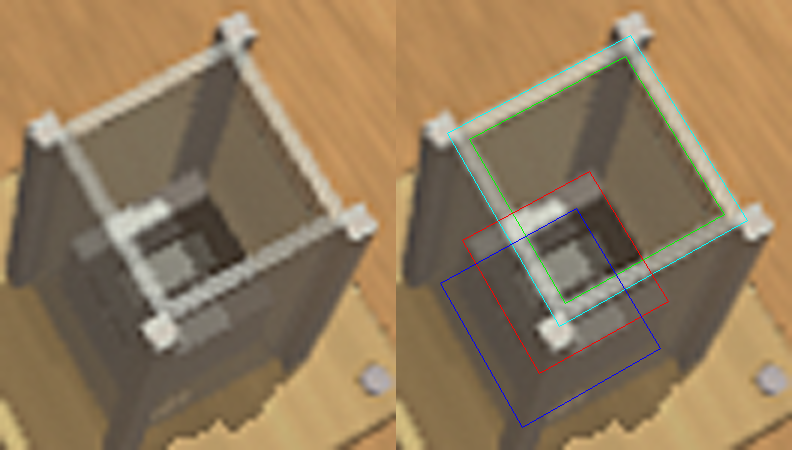

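View pics/tubeT.png

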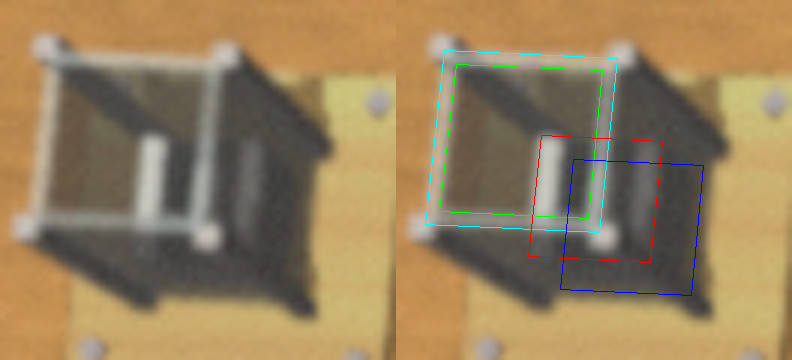

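Run:
```python
import numpy as np,cv2
from h import *
for c,(u,v,w,h) in(("scene",(355,348,66,75)),("top",(143,192,66,60))):
    z=np.load(f"pics/{c}0.npz"); X=cloud(c,z["d"]); Z=X[v:v+h,u:u+w,2]
    # rectify colour at z=.058 to 100x100mm, 6px/mm
    n=60; ax=np.linspace(-.03,.03,420)
    gx,gy=np.meshgrid(ax,ax)
    out=[]
    uv=proj(c,np.c_[.5095+gx.ravel(),.269+gy.ravel(),np.full(gx.size,.058)]).astype(np.float32).reshape(420,420,2)
    o=cv2.remap(z["p"],uv[...,0],uv[...,1],cv2.INTER_CUBIC)
    zz=cv2.remap(X[...,2].astype(np.float32),uv[...,0],uv[...,1],cv2.INTER_NEAREST)
    o=np.clip(o.astype(float)*1.6,0,255).astype(np.uint8)[:,:,::-1].copy()
    zc=cv2.applyColorMap(np.clip((zz-.0)/.15*255,0,255).astype(np.uint8),cv2.COLORMAP_JET)
    # flip so y up
    cv2.imwrite(f"pics/lid_{c}.png",np.hstack([o[::-1],zc[::-1]])[:, :800])
    print(c); print(np.round(zz[::-1][::28,::28]*1000).astype(int))
```

```text
scene
[[ 77  68  54  43  38  41  41  44  25  30  29  21  29  29  53]
 [ 80  64  68  72  69  61  62  63  67  62  64  56  50  80  82]
 [ 91  95  88  86  90  93  88  88  88  85  83  84 112 100  84]
 [115 116 115 108 110 112 108 105 106 109 101 134 125 111  87]
 [134 133 135 128 127 130 130 125 129 130 140 140 127  86  66]
 [139 141 141 140 138 140 140 140 141 139 141 141 104  81  62]
 [ 87  71  55  59  58  59  59  57  57 140 135 120 100  83  66]
 [ 88  72  58  58  59  54  53  53  52 142 136 120 104  79  66]
 [ 84  71  53  58  54  51  52  53  51 141 138 120  99  80  58]
 [ 87  72  53  58  57  57  59  52  51 142 133 116 100  82  66]
 [ 87  72  59  57  58  59  61  57  58 141 136 116 101  84  64]
 [ 83  70  56  59  60  60  58  59  57 141 137 121  94  75  51]
 [ 86  74  56  57  57  61  60  59  60 139 133 116  99  69  51]
 [ 88  74  58  62  57  57  62  60  59 140 132 116  93  73  54]
 [ 82  78  77  79  73  75  73  75  75 140 128 113  89  68  60]]
top
[[ 58  69  81 107 128 139  79  79  78  81  81  85  83  86  79]
 [ 57  60  76 107 129 140  72  64  74  68  70  71  74  75  72]
 [ 50  55  77  98 127 143  61  57  56  57  58  60  58  61  73]
 [ 32  56  80  96 118 139  56  61  59  57  58  61  57  57  77]
 [ 35  52  80  98 124 140  57  59  57  57  57  58  55  57  73]
 [ 36  57  84 103 120 139  56  56  54  58  59  56  57  58  77]
 [ 36  61  83 105 121 141  56  55  59  60  56  55  54  59  79]
 [ 39  57  81 103 121 140 140  54  52  52  52  61  43  59  78]
 [ 41  64  85 106 137 140 137 134 143 141 138 141 141 139 140]
 [ 42  64  87 130 138 135 122 124 127 124 129 126 131 125 127]
 [ 43  65 112 127 130 111 110 112 113 112 114 120 119 113 115]
 [ 45  92 113 112 118  94  98  99  99 100 105 101  96  98 101]
 [ 41  95 106  98  89  80  81  87  86  87  90  89  83  87  84]
 [ 72  85  85  72  63  65  69  69  70  73  77  74  72  76  73]
 [ 69  73  56  58  52  53  55  57  57  61  58  60  56  56  70]]
```

View pics/lid_scene.png

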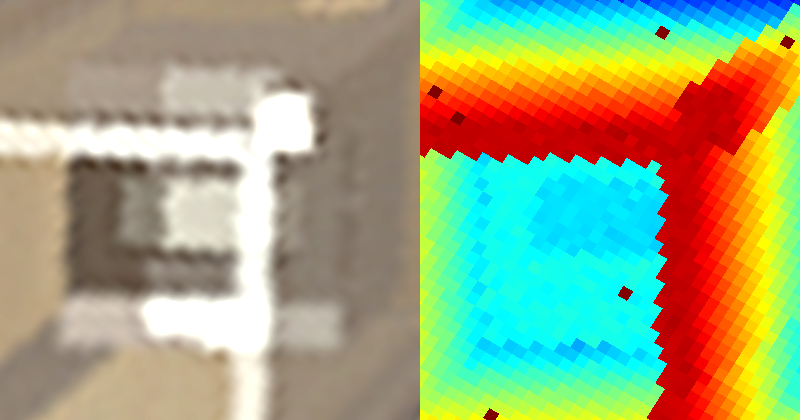

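View pics/lid_top.png

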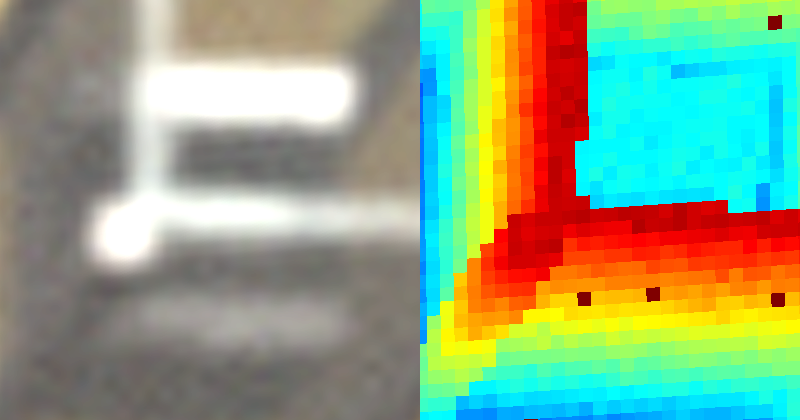

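The top view and the scene view rectified at lid height agree with each other. The lid centre is about (0.509, 0.2697), and a patch 6 mm deeper (z≈0.052) spans the slot, centred near y≈0.268. Next I check the IK for the whole plan.

```bash
cat >> h.py <<'E'
from station import env, effector, solver, workorder, search_frame, tip_of
def R(deg):   # tool frame, tool down, picker x axis (tool x) at yaw deg
    a=np.radians(deg); x=np.array([np.cos(a),np.sin(a),0]); y=np.array([0,0,-1.]); return np.c_[x,y,np.cross(x,y)]
E
python3 - <<'E'
from h import *
t0=env.sense()["t"]
q0=env.sense()["joint_positions"]
for base in(0,180):
    print(base)
    for n,p,a in(("rack",(.545,-.2635,.156),-8),("rackhi",(.475,-.253,.36),-8),("tube",(.509,.268,.37),-1.8),("tubelow",(.509,.268,.169),-1.8),("turn+",(.509,.268,.171),88.2),("turn-",(.509,.268,.171),-91.8),("dock+",(.4855,-.0330,.34),102.3),("dock-",(.4855,-.0330,.34),-77.7),("docklow",(.4855,-.0330,.171),-77.7)):
        q=solver.inverse_kinematics(np.array(p),R(a+base)); print(n,None if q is None else np.round(q,2))
E
```

```text
0
rack [ 0.88  0.56 -0.66  1.73  0.4   0.99  1.5 ]
rackhi [ 1.    0.23 -0.68  1.65  0.15  1.31  1.73]
tube [ 0.17  0.37 -0.94  1.55  0.3   1.38  0.74]
tubelow [ 0.19  0.62 -1.    1.79  0.6   1.07  0.51]
turn+ [ 0.33  0.84 -1.32  1.78  0.87  1.25  1.88]
turn- [ 0.15  0.59 -0.95  1.79  0.55  1.05 -1.03]
dock+ [-1.27  0.12  1.41  1.88 -0.13  1.24 -2.74]
dock- [ 0.67  0.14 -0.73  1.79  0.1   1.24  0.13]
docklow [ 0.58  0.34 -0.68  2.    0.27  0.89 -0.03]
180
rack [ 0.49  0.46 -0.12  1.76  0.07  0.92 -1.37]
rackhi [ 0.6   0.17 -0.2   1.68  0.03  1.29 -1.32]
tube [ 0.3   0.47 -1.17  1.54  0.43  1.42 -2.5 ]
tubelow [ 0.19  0.63 -1.01  1.79  0.6   1.07 -2.64]
turn+ [ 0.15  0.59 -0.95  1.79  0.55  1.05 -1.03]
turn- [ 0.33  0.84 -1.32  1.78  0.87  1.25  1.88]
dock+ [ 0.67  0.14 -0.73  1.79  0.1   1.24  0.13]
dock- [-1.27  0.12  1.41  1.88 -0.13  1.24 -2.74]
docklow [-1.02  0.59  1.37  2.09 -0.68  1.04 -2.23]
```

Run:
```python
from h import *
r=R(-8); x,y=.5452,-.2633
env.reach(np.array([x,y,.27]),r)
env.movel(np.array([x,y,.157]),r,rate=.12)
s=env.sense(); print(s["t"],s["ee_pos"],s["wrist_force"],s["gripper_width"])
effector.grasp(35)
s=env.sense(); print(s["t"],s["ee_pos"],s["wrist_force"],s["moment"],s["gripper_width"])
for c in("scene","top"):
    p,d=viewer.read_camera(c); cv2.imwrite(f"pics/{c}1.png",p[:,:,::-1])
```

```text
3.75 [ 0.54580678 -0.26341181  0.15781848] [ 0.99390369  0.72271399 -0.2705521 ] 0.09188068188682381
4.8833 [ 0.5451886  -0.26341426  0.15698944] [ 0.18803601 -0.88551869 -0.05270754] [-0.02578975 -0.1562442   0.02465243] 0.015916149618156055
```

View pics/scene1.png

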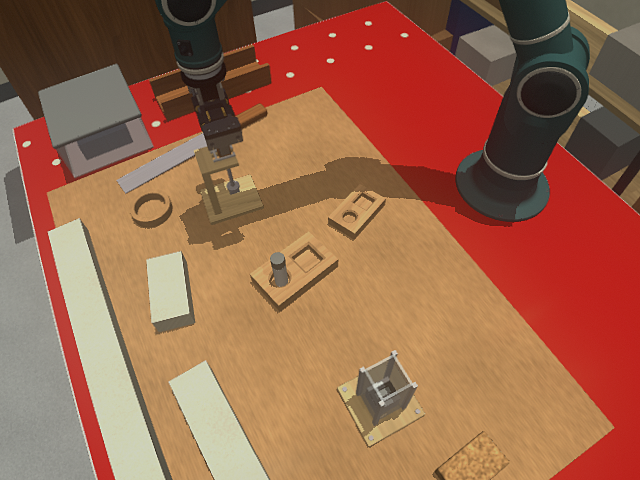

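The fingers have closed at 15.9 mm on the handle, at the rack near (222,140). Next: lift, draw out, raise, and look at the tip.

Run:
```python
from h import *
r=R(-8); p=np.array([.5452,-.2633,.157]); d=r[:,0]
env.movel(p+[0,0,.011],r,rate=.05)
s=env.sense(); print(s["t"],s["ee_pos"],s["wrist_force"],s["gripper_width"])
env.movel(p+[0,0,.011]-d*.075,r,rate=.12)
s=env.sense(); print(s["t"],s["ee_pos"],s["wrist_force"],s["gripper_width"])
env.movel(p+[0,0,.16]-d*.075,r,rate=.2)
s=env.sense(); print(s["t"],s["ee_pos"],s["wrist_force"],s["gripper_width"])
for c in("scene","top"):
    pp,dd=viewer.read_camera(c); cv2.imwrite(f"pics/{c}2.png",pp[:,:,::-1]); np.savez(f"pics/{c}2.npz",p=pp,d=dd)
    for n in("picker_tip","picker_grip"):
        for q in tip_of(c,n)[:2]: print(c,n,np.round(q["at"],4),round(q["score"],2))
np.save("pics/ee2.npy",s["ee_pos"])
```

```text
5.35 [ 0.54545173 -0.2633227   0.16851538] [-0.56966609 -0.59571952 -1.32041211] 0.015630467902571166
6.125 [ 0.4716294  -0.25308624  0.16826491] [ 0.45313642  0.33877148 -1.06342526] 0.016035998061409807
7.0167 [ 0.47036961 -0.25263387  0.31578646] [-0.17294742  0.0241124  -1.48460998] 0.015307360581769968
scene picker_tip [ 0.4681 -0.2516  0.185 ] 0.71
top picker_tip [ 0.4693 -0.2522  0.1882] 0.88
top picker_grip [ 0.4731 -0.2546  0.3303] 0.73
```

View pics/scene2.png

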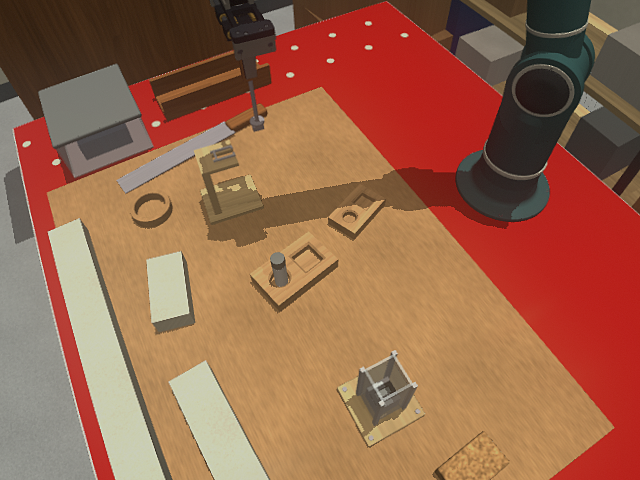

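View pics/top2.png

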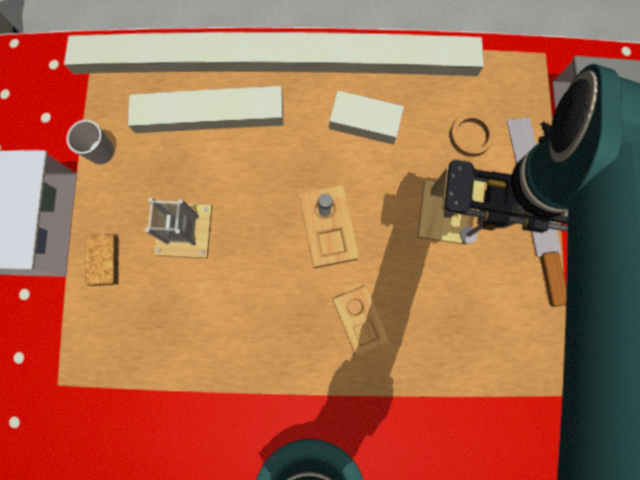

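The picker is out of the rack and hanging upright, with its tip near (258,124) in the scene view. I overlay the model to check the tip offset.

Run:
```python
from h import *
ee=np.load("pics/ee2.npy"); r=R(-8)
out=[]
for c,(u,v) in(("scene",(230,85)),("top",(440,205))):
    im=cv2.imread(f"pics/{c}2.png")[v:v+50,u:u+50]; o=cv2.resize(im,(400,400),interpolation=cv2.INTER_CUBIC); p=o.copy()
    th=np.linspace(0,2*np.pi,40); tip=ee+[0,0,-.131]
    for z in(.019,.023):
        q=tip+np.c_[.014*np.cos(th),.014*np.sin(th),np.full(40,z)]
        cv2.polylines(p,[((proj(c,q)-[u,v]+.5)*8).astype(int)],True,(0,255,0),1)
    for z in(0,.011):
        q=tip+np.array([[-11,-4],[11,-4],[11,4],[-11,4]])/1000@np.c_[r[:,0],-r[:,2]].T+[0,0,z]
        cv2.polylines(p,[((proj(c,q)-[u,v]+.5)*8).astype(int)],True,(0,0,255),1)
    out.append(np.hstack([o,p])); 
cv2.imwrite("pics/tip2a.png",out[0]);cv2.imwrite("pics/tip2b.png",out[1])
```

```text
(no output)
```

View pics/tip2a.png

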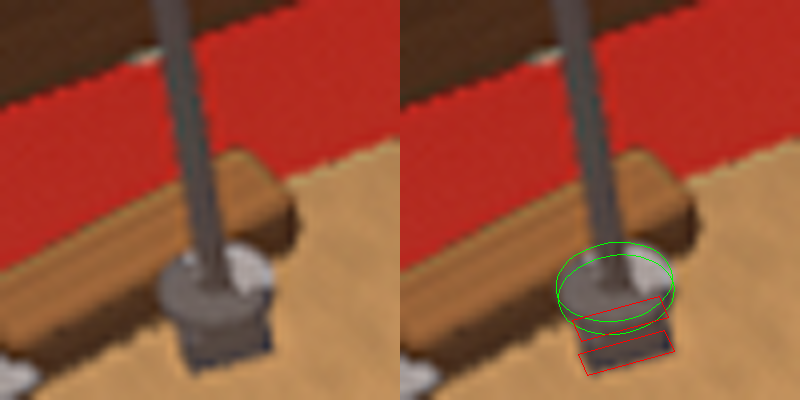

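View pics/tip2b.png

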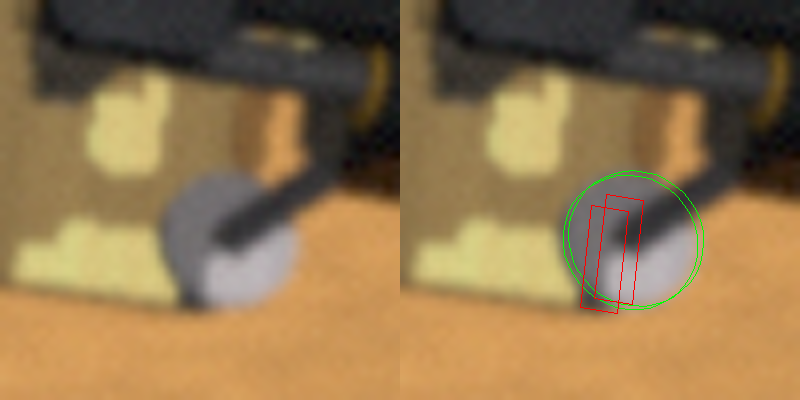

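The model overlay on the picker (scene 615,290; top 635,240 in the crops) fits to under a pixel. So the picker axis lies on the TCP and the tip is 131 mm below it. Now to the tube.

Run:
```python
from h import *
r=R(-1.8)
p=np.array([.509,.268,.325])
env.movel(p,r,rate=.3)
env.pause(.2)
s=env.sense(); print(s["t"],s["ee_pos"],s["wrist_force"],s["moment"],s["gripper_width"])
np.save("pics/f0.npy",s["wrist_force"])
ee=s["ee_pos"]; out=[]
for c,(u,v) in(("scene",(345,310)),("top",(135,170))):
    pp,dd=viewer.read_camera(c); im=pp[:,:,::-1]; cv2.imwrite(f"pics/{c}3.png",im); np.savez(f"pics/{c}3.npz",p=pp,d=dd)
    o=cv2.resize(im[v:v+100,u:u+80],None,fx=5,fy=5,interpolation=cv2.INTER_CUBIC);pz=o.copy()
    th=np.linspace(0,2*np.pi,40); tip=ee+[0,0,-.131]
    q=tip+np.c_[.014*np.cos(th),.014*np.sin(th),np.full(40,.023)]
    cv2.polylines(pz,[((proj(c,q)-[u,v]+.5)*5).astype(int)],True,(0,255,0),1)
    out.append(np.hstack([o,pz])); 
    cv2.imwrite(f"pics/tip3{c}.png",out[-1])
```

```text
9.4083 [0.5092729  0.26712742 0.3250661 ] [ 0.25091225  0.34075239 -0.81446472] [-0.00412552 -0.15950595  0.03215015] 0.01573209372735868
```

View pics/tip3scene.png

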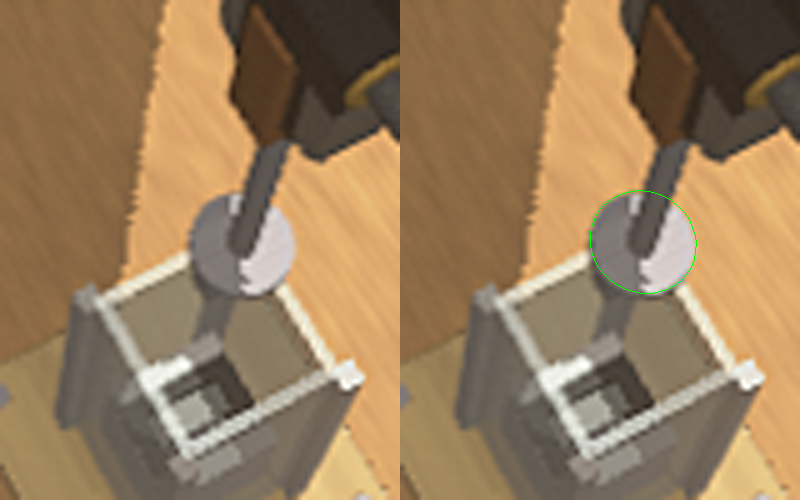

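View pics/tip3top.png

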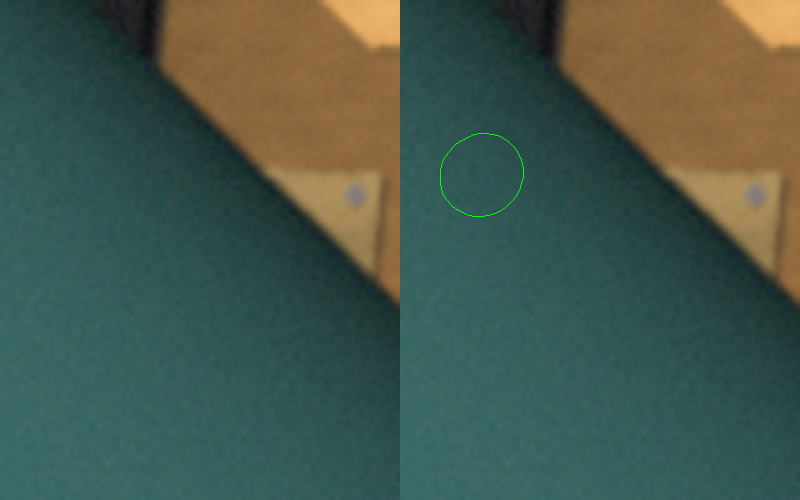

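Scene crop: the collar at (243,243) fits the overlay, and the tube mouth and slot patch show below it at (190,405). The top view is blocked by the arm. Now going down with force checks.

```bash
cat >> h.py <<'E'
def F(n=5):
    a=[]
    for _ in range(n):
        env.pause(.02); s=env.sense(); a.append(np.r_[s["wrist_force"],s["moment"],s["ee_pos"]])
    return np.mean(a,0),s
E
python3 - <<'E'
from h import *
r=R(-1.8); x,y=.509,.268
env.movel(np.array([x,y,.131+.075]),r,rate=.15)
f0,s=F(10); print(s["t"],np.round(f0,3)); np.save("pics/f0.npy",f0)
env.movel(np.array([x,y,.131+.062]),r,rate=.04)
z=.062
while z>.0535:
    z-=.001
    env.movel(np.array([x,y,.131+z]),r,rate=.03)
    f,s=F(4); d=f-f0; print(round(z,4),np.round(d[:3],2),np.round(d[3:6],3),np.round(f[6:],4),round(s["t"],2))
    if d[2]>2.5: break
E
```

```text
10.6167 [ 0.041  0.101 -1.098  0.05  -0.146  0.006  0.51   0.268  0.207]
0.061 [-0.42 -0.19  0.08] [ 0.032 -0.002 -0.013] [0.509  0.268  0.1921] 11.41
0.06 [ 0.34 -0.46  0.07] [0.003 0.013 0.006] [0.509 0.268 0.191] 11.72
0.059 [-0.03 -0.77  0.42] [-0.016 -0.016 -0.014] [0.509 0.268 0.19 ] 12.04
0.058 [-0.26 -0.38  0.04] [-0.01   0.018  0.018] [0.509 0.268 0.189] 12.36
0.057 [-0.   -0.13 -0.32] [0.006 0.02  0.013] [0.509 0.268 0.188] 12.68
0.056 [0.38 0.23 0.02] [-0.006  0.014 -0.023] [0.509 0.268 0.187] 12.99
0.055 [-0.65 -0.07 -0.21] [ 0.011 -0.003 -0.013] [0.509 0.268 0.186] 13.31
0.054 [ 0.09 -0.5  -0.25] [-0.017  0.012  0.013] [0.509 0.268 0.185] 13.62
0.053 [0.1  0.33 0.48] [ 0.063 -0.016 -0.007] [0.509 0.268 0.184] 13.94
```

No lid contact at 58 mm, so the bar is entering the slot. I carry on gently against the spring.

Run:
```python
from h import *
r=R(-1.8); x,y=.509,.268
f0=np.load("pics/f0.npy"); z=.053
while z>.0375:
    z-=.002 if z>.043 else .0007
    env.movel(np.array([x,y,.131+z]),r,rate=.03)
    f,s=F(3); d=f-f0; print(round(z,4),np.round(d[:3],2),np.round(d[3:6],3),np.round(f[6:],4),round(s["t"],2))
    if d[2]>10 or np.hypot(*d[:2])>5: break
    if z<=.051 and z>.0509 and d[2]<2: break
```

```text
0.051 [-0.74 -0.43  4.9 ] [-0.238  0.271 -0.011] [0.5091 0.2681 0.1824] 14.24
0.049 [-1.71 -0.78  5.26] [-0.216  0.256 -0.001] [0.5091 0.2681 0.1802] 14.54
0.047 [-0.83 -0.27  6.16] [-0.225  0.245 -0.011] [0.5091 0.2681 0.1782] 14.84
0.045 [-0.59 -0.77  6.35] [-0.22   0.239 -0.006] [0.5091 0.2681 0.1762] 15.14
0.043 [-1.2  -0.67  6.63] [-0.25   0.26  -0.001] [0.5091 0.2681 0.1743] 15.44
0.0423 [-0.99 -0.29  6.92] [-0.271  0.316 -0.001] [0.5091 0.2681 0.1736] 15.74
0.0416 [-0.81 -0.69  7.17] [-0.292  0.303  0.02 ] [0.5091 0.2681 0.1729] 16.04
0.0409 [-0.63 -1.21  6.96] [-0.266  0.296 -0.02 ] [0.5091 0.2681 0.1722] 16.34
0.0402 [-0.92 -0.82  7.36] [-0.264  0.297 -0.013] [0.5091 0.2681 0.1716] 16.64
0.0395 [-1.37 -0.57  8.09] [-0.297  0.33  -0.011] [0.5091 0.2681 0.1709] 16.94
0.0388 [-1.51 -1.24 11.87] [-0.529  0.62  -0.037] [0.5092 0.2682 0.1708] 17.24
```

The collar met the lid at about 19 mm, with 8 to 12 N. I back off slightly to 18.5 mm and turn −90° in steps, watching the moment.

Run:
```python
from h import *
x,y=.509,.268; f0=np.load("pics/f0.npy"); z=.1705
env.movel(np.array([x,y,z]),R(-1.8),rate=.03)
f,s=F(4); print(np.round((f-f0)[:6],2),np.round(f[6:],4),s["t"])
for k in (5,15,25,35,45,55,65,75,85,90):
    env.movel(np.array([x,y,z]),R(-1.8-k),rate=.03)
    f,s=F(2); d=f-f0; 
    rr=s["tcp_rot"][:,0]
    print(k,round(np.degrees(np.arctan2(rr[1],rr[0])),1),np.round(d[:3],2),np.round(d[3:6],3),np.round(f[6:],4),round(s["t"],2),np.round(s["gripper_width"],4))
    if np.hypot(*d[:2])>8 or d[2]>20 or d[2]<2 or abs(d[5])>.5: print("stop");break
```

```text
[-1.02 -1.03  7.75 -0.29  0.32 -0.03] [0.5091 0.2681 0.171 ] 17.5583
5 -6.8 [ 0.04 -1.41  7.31] [-0.197  0.198  0.005] [0.5094 0.2683 0.1711] 17.84 0.016
15 -16.8 [-0.19 -0.38  7.72] [-0.074  0.05  -0.038] [0.5096 0.2685 0.1712] 18.2 0.0158
25 -26.8 [-0.18  0.23  7.06] [-0.083  0.086 -0.014] [0.5096 0.2686 0.1712] 18.56 0.0156
35 -36.8 [-0.26 -0.43  8.41] [-0.058  0.067  0.017] [0.5096 0.2686 0.1713] 18.92 0.0161
45 -46.8 [-0.46 -0.28  6.79] [-0.087  0.049 -0.033] [0.5097 0.2686 0.1713] 19.27 0.0159
55 -56.8 [ 0.09 -0.09  7.75] [-0.089  0.071 -0.029] [0.5097 0.2686 0.1713] 19.63 0.0158
65 -66.8 [0.4  0.09 8.01] [-0.114  0.079 -0.017] [0.5097 0.2686 0.1713] 19.99 0.0159
75 -76.8 [-0.11 -0.31  7.76] [-0.105  0.044 -0.032] [0.5097 0.2686 0.1713] 20.35 0.0156
85 -86.8 [0.06 0.11 7.62] [-0.131  0.09  -0.024] [0.5097 0.2686 0.1713] 20.71 0.0159
90 -91.8 [-0.13 -0.68  7.99] [-0.101  0.085 -0.044] [0.5097 0.2686 0.1713] 20.99 0.0158
```

Run:
```python
from h import *
c="scene"; pp,dd=viewer.read_camera(c); im=pp[:,:,::-1]; cv2.imwrite("pics/scene4.png",im)
o=cv2.resize(im[310:425,340:440],None,fx=5,fy=5,interpolation=cv2.INTER_CUBIC); cv2.imwrite("pics/sc4.png",np.clip(o*1.3,0,255).astype(np.uint8))
```

```text
(no output)
```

View pics/sc4.png

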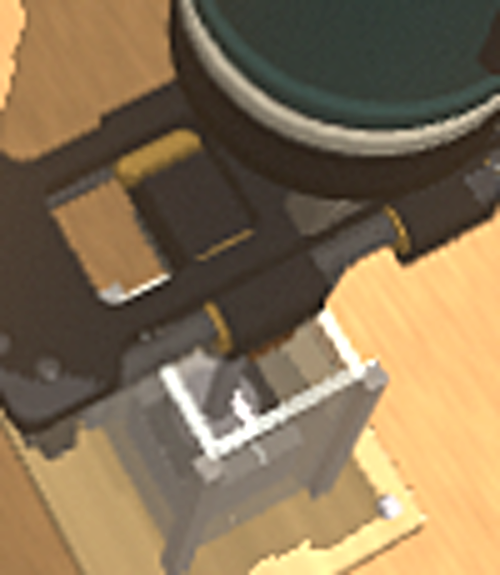

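The scene crop shows the picker standing in the cassette, with its collar on the lid near (225,390). I lift slowly and watch the forces.

Run:
```python
from h import *
x,y=.509,.268; f0=np.load("pics/f0.npy"); 
r=R(-91.8)
for z in (.1715,.1725,.174,.176,.180,.19,.2):
    env.movel(np.array([x,y,z]),r,rate=.03)
    f,s=F(3); d=f-f0
    print(z,np.round(d[:3],2),np.round(d[3:6],3),np.round(f[6:],4),round(s["t"],2))
    if np.hypot(*d[:2])>6 or d[2]<-9: print("stop");break
```

```text
0.1715 [-0.25 -0.49  7.05] [-0.11   0.072 -0.023] [0.5097 0.2686 0.1723] 21.34
0.1725 [0.42 1.22 6.95] [ 0.084 -0.181 -0.02 ] [0.5097 0.2685 0.173 ] 21.64
0.174 [-0.17 -0.7  -1.58] [-0.105  0.014 -0.024] [0.5083 0.2674 0.1731] 21.94
0.176 [-0.16 -0.45 -2.95] [-0.098  0.071  0.013] [0.5085 0.2678 0.1755] 22.24
0.18 [ 0.    0.12 -2.86] [-0.109  0.05  -0.02 ] [0.509  0.2681 0.1802] 22.57
0.19 [-0.01 -0.07 -3.11] [-0.093  0.064 -0.006] [0.509  0.268  0.1901] 23.11
0.2 [-0.3   0.11 -3.04] [-0.107  0.042 -0.023] [0.509  0.268  0.2001] 23.64
```

It hangs at about 3 N (~300 g) with no side load. I draw it out of the tube and look.

Run:
```python
from h import *
x,y=.509,.268; f0=np.load("pics/f0.npy"); r=R(-91.8)
env.movel(np.array([x,y,.3]),r,rate=.1)
f,s=F(2); print(np.round((f-f0)[:6],2),s["t"])
env.movel(np.array([x,y,.34]),r,rate=.1)
# carry to waypoint above dock, with yaw -77.7
r2=R(-77.7); env.movel(np.array([.4855,-.033,.34]),r2,rate=.2)
env.pause(.3); f,s=F(4); print(np.round((f-f0)[:6],2),np.round(f[6:],4),s["t"]); np.save("pics/ee5.npy",f[6:])
for c in("scene","top"):
    pp,dd=viewer.read_camera(c); cv2.imwrite(f"pics/{c}5.png",pp[:,:,::-1]); np.savez(f"pics/{c}5.npz",p=pp,d=dd)
```

```text
[-0.59 -0.49 -3.04 -0.1   0.04 -0.03] 24.825
[ 0.2   0.   -3.48 -0.08  0.03  0.  ] [ 0.4855 -0.0327  0.34  ] 27.4
```

View pics/scene5.png

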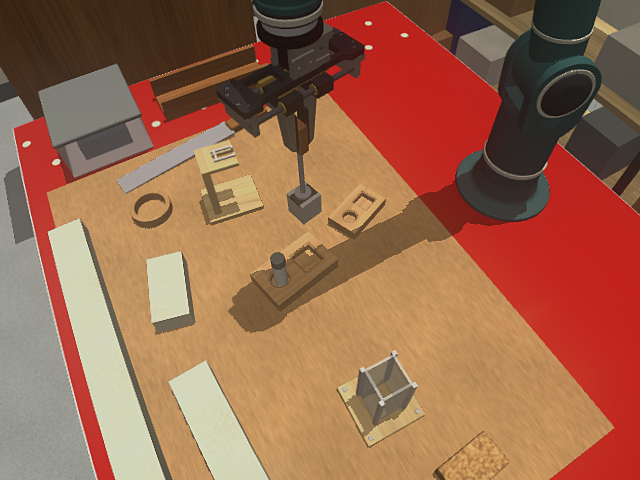

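View pics/top5.png

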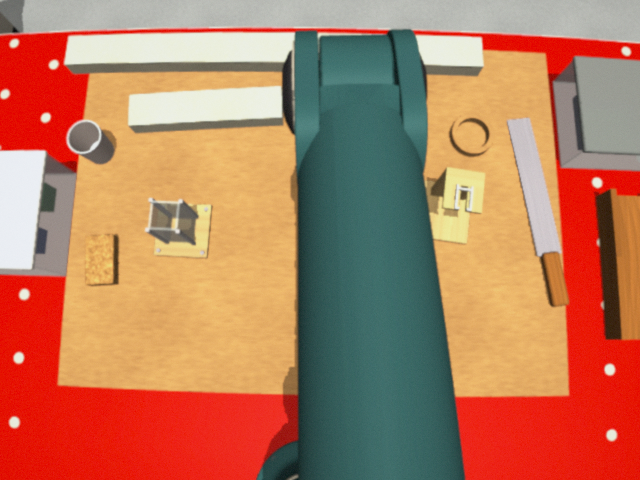

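The cassette hangs clear at scene (304,200), and the tube (388,390) is empty. The arm blocks the top view. I fit the hanging cassette's pose and the socket precisely.

Run:
```python
from h import *
from scipy.optimize import minimize
# cassette top face from depth
z=np.load("pics/scene5.npz"); X=cloud("scene",z["d"]); ee=np.load("pics/ee5.npy"); lid=ee[2]-.131+.017; print("lid exp",lid)
m=(abs(X[...,0]-ee[0])<.04)&(abs(X[...,1]-ee[1])<.04)&(X[...,2]>lid-.06)&(X[...,2]<lid+.003)
P=X[m]; print(len(P)); t=P[abs(P[:,2]-lid)<.006]; print("top z",np.median(t[:,2]), cv2.minAreaRect(t[:,:2].astype(np.float32)*1000), cv2.minAreaRect(P[:,:2].astype(np.float32)*1000))
# rectified at lid height around ee, 8px/mm
def rect(im,c,x0,y0,zz,h=.03,N=400):
    ax=np.linspace(-h,h,N); gx,gy=np.meshgrid(ax,ax[::-1])
    uv=proj(c,np.c_[x0+gx.ravel(),y0+gy.ravel(),np.full(gx.size,zz)]).astype(np.float32).reshape(N,N,2)
    return cv2.remap(im,uv[...,0],uv[...,1],cv2.INTER_CUBIC)
def box(o,cx,cy,yaw,h=.02,N=400,H=.03,col=(0,255,0)):
    a=np.radians(yaw); q=np.array([[-1,-1],[1,-1],[1,1],[-1,1]])*h@np.array([[np.cos(a),np.sin(a)],[-np.sin(a),np.cos(a)]])+[cx,cy]
    uv=np.c_[(q[:,0]+H)/(2*H)*N,(H-q[:,1])/(2*H)*N]; cv2.polylines(o,[uv.astype(int)],True,col,1)
im=cv2.imread("pics/scene5.png"); o=rect(im,"scene",ee[0],ee[1],lid); b=o.copy(); box(b,0,0,12.3)
cv2.imwrite("pics/cas5.png",np.hstack([o,b]))
S=[]
for c in("scene","top"):
    o=rect(cv2.imread(f"pics/{c}0.png"),c,.4855,-.033,.03,h=.04); b=o; box(b,0,0,12.3,h=.0225,H=.04);box(b,0,0,12.3,h=.0265,H=.04,col=(255,255,0)); S.append(b)
cv2.imwrite("pics/sock.png",np.hstack(S))
```

```text
lid exp 0.22597911362857293
812
top z 0.22494496533528696 ((484.1324462890625, -31.345375061035156), (41.12931442260742, 41.57572555541992), 12.921428680419922) ((484.35919189453125, -31.680112838745117), (42.18437194824219, 42.328338623046875), 13.671951293945312)
```

View pics/cas5.png

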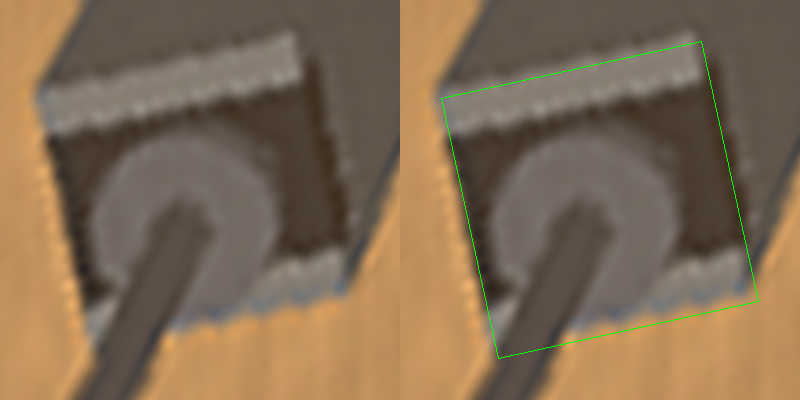

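View pics/sock.png

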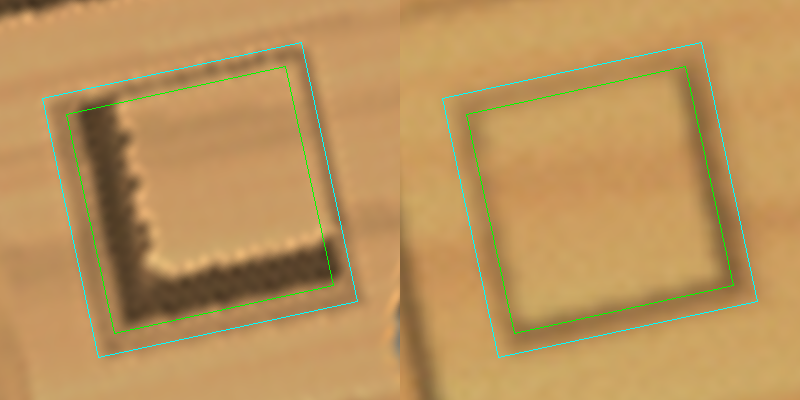

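The cassette's centre is (−1.2, +1.35) mm from the TCP, at a yaw of about 12.6°. The socket centre is about (0.486, −0.033). I lower it with that correction.

Run:
```python
from h import *
x,y=.4874,-.0344; r=R(-78); f0=np.load("pics/f0.npy")
env.movel(np.array([x,y,.20]),r,rate=.12)
env.pause(.2); g,s=F(6); print(np.round((g-f0)[:6],2),np.round(g[6:],4),s["t"])
z=.196
env.movel(np.array([x,y,z]),r,rate=.04)
while z>.170:
    z-=.002 if z>.1765 else .001
    env.movel(np.array([x,y,z]),r,rate=.03)
    f,s=F(2); d=f-g; print(round(z,4),np.round(d[:3],2),np.round(d[3:6],3),np.round(f[6:],4),round(s["t"],2))
    if d[2]>2.0 or np.hypot(*d[:2])>4: break
```

```text
[ 0.07 -0.47 -2.8  -0.09  0.07  0.  ] [ 0.4876 -0.0344  0.2004] 29.1167
0.194 [0.24 0.4  0.34] [ 0.007 -0.018 -0.025] [ 0.4873 -0.0344  0.1939] 29.65
0.192 [-0.25  0.75 -0.3 ] [-0.007 -0.052  0.   ] [ 0.4873 -0.0344  0.1919] 29.93
0.19 [ 0.51  0.04 -0.36] [ 0.021 -0.052  0.001] [ 0.4873 -0.0344  0.1899] 30.22
0.188 [-0.13  1.01 -0.25] [ 0.005 -0.058 -0.002] [ 0.4873 -0.0344  0.1879] 30.5
0.186 [0.14 0.32 0.04] [ 0.025 -0.018  0.024] [ 0.4873 -0.0344  0.1859] 30.78
0.184 [-0.09  0.15 -0.13] [ 0.036 -0.026 -0.009] [ 0.4873 -0.0344  0.1839] 31.07
0.182 [-0.05  0.04  0.23] [ 0.005  0.017 -0.007] [ 0.4873 -0.0344  0.1819] 31.35
0.18 [-0.08  0.55 -0.08] [ 0.043 -0.042 -0.02 ] [ 0.4873 -0.0344  0.1799] 31.63
0.178 [ 0.04  0.05 -0.46] [0.023 0.017 0.009] [ 0.4873 -0.0344  0.1779] 31.92
0.176 [ 0.4  -0.07 -0.84] [-0.006 -0.014  0.019] [ 0.4873 -0.0344  0.1759] 32.2
0.175 [ 0.47  0.27 -0.23] [ 0.024 -0.053 -0.014] [ 0.4874 -0.0344  0.175 ] 32.48
0.174 [0.37 0.34 0.36] [ 0.03  -0.011 -0.003] [ 0.4874 -0.0344  0.174 ] 32.77
0.173 [-0.13  0.67  0.34] [ 0.019 -0.144 -0.013] [ 0.4876 -0.0344  0.1731] 33.05
0.172 [-1.08  0.35  8.87] [-0.001  0.639  0.01 ] [ 0.4877 -0.0344  0.1729] 33.33
```

It is seated at 172.9 mm with no side load. I relieve the press, let go and back up.

Run:
```python
from h import *
x,y=.4875,-.0344; r=R(-78); f0=np.load("pics/f0.npy")
env.movel(np.array([x,y,.1729]),r,rate=.03)
f,s=F(4); print(np.round((f-f0)[:6],2),np.round(f[6:],4),s["t"])
effector.release(); s=env.sense(); print(s["gripper_width"],s["t"])
env.movel(np.array([x,y,.30]),r,rate=.12)
pp,dd=viewer.read_camera("scene"); cv2.imwrite("pics/scene6.png",pp[:,:,::-1])
q=np.array(s["joint_positions"])
# clear out of both views, sideways
env.movel(np.array([.40,-.30,.36]),r,rate=.25)
s=env.sense(); print(s["ee_pos"],s["wrist_force"],s["t"])
for c in("scene","top"):
    pp,dd=viewer.read_camera(c); cv2.imwrite(f"pics/{c}7.png",pp[:,:,::-1]); np.savez(f"pics/{c}7.npz",p=pp,d=dd)
    for n in("picker_grip","picker_tip","cassette_lid","dock_seat","tube_mouth"):
        for a in tip_of(c,n)[:2]: print(c,n,np.round(a["at"],4),round(a["score"],2))
```

```text
[ 0.03 -0.12  1.25 -0.06  0.15 -0.  ] [ 0.4877 -0.0344  0.173 ] 33.65
0.09178846983963669 34.8333
[ 0.40045466 -0.29863575  0.35966773] [-0.35785294 -0.41513876 -0.72502294] 37.3833
scene picker_grip [ 0.4893 -0.0328  0.1927] 0.73
scene picker_tip [ 0.4875 -0.0351  0.0403] 0.9
scene picker_tip [ 0.4879 -0.0308  0.0133] 0.75
scene cassette_lid [ 0.4869 -0.0383  0.0575] 0.8
scene cassette_lid [ 0.4829 -0.0324  0.0356] 0.27
scene dock_seat [ 0.4858 -0.0306  0.0105] 0.96
scene dock_seat [ 0.3144 -0.1024  0.0161] 0.62
scene tube_mouth [0.5082 0.2658 0.142 ] 0.88
top picker_grip [ 0.4855 -0.0345  0.1866] 0.77
top picker_tip [ 0.4886 -0.0319  0.041 ] 0.75
top cassette_lid [ 0.4833 -0.0356  0.0563] 0.76
top dock_seat [ 0.307  -0.1049  0.0102] 0.73
top dock_seat [ 0.4856 -0.0311  0.0128] 0.62
top tube_mouth [0.5073 0.2709 0.1394] 0.66
top tube_mouth [ 0.4829 -0.035   0.0555] 0.24
```

View pics/scene7.png

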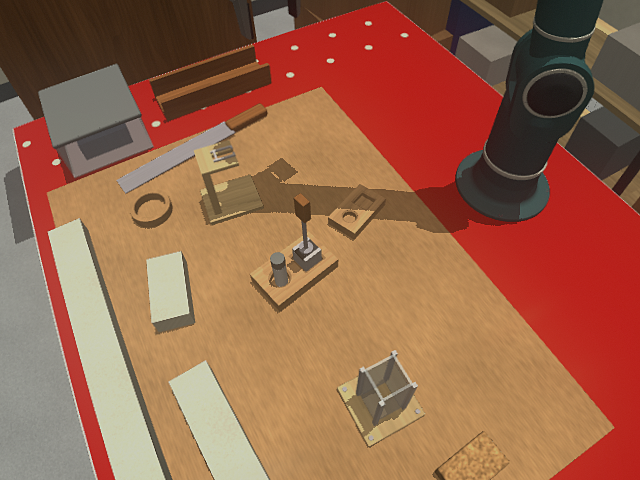

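View pics/top7.png

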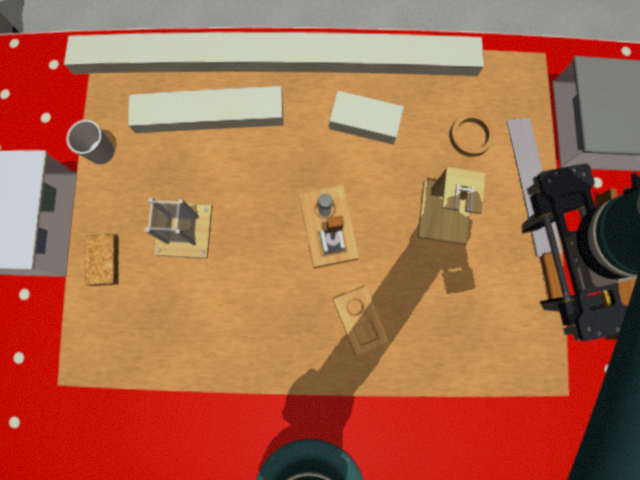

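Both views show the cassette seated in the square socket (scene 306,253; top 333,240) and the picker standing upright in it. Lid z≈0.057, tip≈0.0405, and grip and tip agree horizontally within 2 mm. Handing in.

Run:
```python
from h import *
print(workorder.finish_job(), env.sense()["t"])
```

```text
the job is handed in; nothing more can be done
the job is handed in; nothing more can be done
```

I did the job as asked and handed it in at about 37.5 s. The cassette stands fully home in the square socket of the larger block, with the picker upright and still locked in it.

- **Locking:** the bar went into the slot on the first try. The spring came on at about 5 N and the collar met the lid at 8 to 12 N. I turned −90° while it was pressed, and the cassette then hung at about 3 N as I drew it out of the tube.
- **Seating:** I lowered the cassette in 1 to 2 mm steps, and it touched the socket floor at the expected height with no real side load. The last step pressed about 9 N. I eased that to about 1 N before letting go.
- **Last checks:**
  - Both cameras show the cassette in the socket, with the lid at about 0.057 m and the picker tip at about 0.041 m, as they should be.
  - The network points for handle and tip agree to about 2 mm horizontally, so the picker stands upright.
  - The rack, tube, glue stick and the other things look unmoved, and the gripper was well away from everything.
- **Disagreements:** only millimetre scatter between the network points and my measurements, plus low-score or look-alike hits that I ignored. No check failed.

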